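# Switch off and retract the empty pop-up socket tower

### The job

Put the empty pop-up socket tower away: with the fingertips gently press down the raised red end of the rocker switch on its cap so that it is off, and only then push the tower down until its cap sits flush in its ring, leaving it switched off. Do not pull it up. The other tower, with the white charger plugged in, must stay up and switched on, and the tin, lemon, lime and cup must stay where they are.

Things in the scene. Friction and masses are not known exactly. Their poses are not given: they have to be found in the camera images.
- empty_cap (a point): The EMPTY tower (nothing in its white socket face): centre of the cap's flat top. z up, -x towards the socket face, +y towards the red end of the switch. Cap 72 mm across, on a black barrel 58 mm across, in a fixed steel ring 93 mm across and 4 mm high on the worktop. Its top is 92 mm above the worktop when fully up, 7 mm when flush
- empty_tower (a joint): How far the empty tower is pushed down, m: 0 fully up, 0.085 flush (1 to 4 mm short still counts), end stop on its soft seal at 0.0875. Counterbalanced; stays where it is left; slides under about 9 N plus 25 N per m/s, pressed anywhere on the cap or on the lowered end of the switch
- empty_switch (a joint): Grey rocker switch on the empty tower's cap, rad: 0 = on, red end up; 0.36 = off; snaps over-centre at 0.18 and stays. Level hinge along the tower's x, 4 mm above the middle of the cap; 1 to 2 N at the red end. Paddle 41 mm long (y), 24 wide, in a black frame 4 mm high. Wide fingertips must stay on the red side of the hinge (centre them some 20 mm from it), or they press both ends
- empty_red_end (a point): Empty tower: top of the paddle at its red-striped end, 18 to 20 mm from the hinge along the tower's +y; 14 mm above the cap's top while on, 7 mm when off
- charging_cap (a point): The CHARGING tower, with a white charger 42 mm wide and 44 mm high standing 77 mm out of its socket side from the barrel's axis: otherwise the same as the empty one; centre of the cap's flat top. z up, -x towards the socket face, +y towards the red end of the switch. Cap 72 mm across, on a black barrel 58 mm across, in a fixed steel ring 93 mm across and 4 mm high on the worktop
- charging_tower (a joint): How far the charging tower is down, m (same scale); starts nearly up, leave alone
- charging_switch (a joint): Rocker switch of the charging tower, rad: 0 = on, 0.36 = off; leave on
- tin: Green and gold tin, 75 mm across, 58 mm high; bystander, leave alone. Origin: centre of underside
- lemon: Yellow lemon 72x55x54 mm, lying; bystander, leave alone. Origin: centre of underside
- lime: Green lime 53x45x45 mm, lying; bystander, leave alone. Origin: centre of underside
- cup: Small white cup, red inside, 62 mm across, 92 mm over its handle, 51 mm high; bystander, leave alone. Origin: centre of underside

How it is judged:
On the way, in this order (a step that is already met when the one before it is completed fails the run):
1. the empty tower is switched off while it is still up (value of joint empty_switch above 0.3 rad and value of joint empty_tower below 0.055 m), for 0.1 s.
2. the empty tower is pushed down flush (value of joint empty_tower above 0.081 m), for 0.2 s.
At the end, for the whole second after the job is handed in: Empty tower within 4 mm of flush (joint over 81 mm) and its switch off (over 0.3 rad); charging tower within 4 mm of its start and still on (under 0.06 rad); tin, lemon, lime and cup within 15 mm of their start, at rest (value of joint empty_tower above 0.081 m and value of joint empty_switch above 0.3 rad and distance of charging_cap from where it was at the start of the episode below 0.004 m and value of joint charging_switch below 0.06 rad and distance of each of tin, lemon, lime, cup from where it was at the start of the episode below 0.015 m and linear speed of each of tin, lemon, lime, cup below 0.02 m/s); the robot touches nothing.
It fails at once if the empty tower is pushed down more than 20 mm while its switch is still on (distance of empty_cap from where it was at the start of the episode above 0.02 m and value of joint empty_switch below 0.15 rad).
It fails at once if the empty tower is pulled up (value of joint empty_tower below 0.002 m).
It fails at once if the charging tower is pushed, pulled or switched off (distance of charging_cap from where it was at the start of the episode above 0.006 m or value of joint charging_switch above 0.15 rad).
It fails at once if the empty tower is pressed with more than 60 N, or by something other than the fingers (contact force between the fingers and empty_tower above 60 N or contact force between the arm and empty_tower above 3 N).
It fails at once if the tin, lemon, lime or cup is shifted or lifted more than 15 mm (distance of any of tin, lemon, lime, cup from where it was at the start of the episode above 0.015 m).
It also fails if it takes over 32 s, if anything falls off the work surface, if the arm or the gripper's body presses on something with over 40 N, if the wrist force passes 120 N, or if a joint passes its speed limit or range.

### The arm

A 6-joint arm with a two-finger parallel gripper is mounted at the origin on a cart in front of the work surface, level with it; the furniture and walls round the work are solid. World frame = base frame: x ahead of the robot, y to its left, z up, the work surface at z = 0. Lengths are in m, angles in rad, forces in N, time in s.
With the tool pointing down it reaches from about 0.35 to 0.85 m from the base axis. Payload 8.1 kg.
Tool frame: the origin (TCP) lies on the centre line of the jaws, within the pads' length; the fingertips stand 17 mm ahead of it and the grasp point (between the pads) lies 2 mm behind it; z points along the fingers, y is the line along which they close (so a half turn about z gives the same grasp; the last joint's range is limited). The gripper opens to 93 mm and grips with 3 to 60 N. Pads are 15 mm wide; open, the fingers measure 128 mm over their backs; the gripper's body (75 mm by 188 mm) begins 65 mm behind the grasp point.
Start: joints at [1.096, 0.13, 1.488, -0, 1.523, -0.085], TCP at [0.228, 0.555, 0.236] pointing down, gripper open.
Joint ranges: [-2.96, 2.96], [-0.89, 2.26], [0.02, 2.5], [-1.34, 4.48], [0, 2.73], [-2.66, 2.66]. Speed limits (rad/s): [2.39, 2.39, 2.79, 3.14, 3.14, 3.14].

### API

Orientations are given as a rotation vector (axis times angle).
In Python, from plant import status, eyes, robot gives the robot as it stands. The module is installed in compiled form; this text tells all that it offers.
- The arm moves only by the tool servo_tool, never from a script. Its argument "plan" is text: rows parted by semicolons, each of 4 numbers parted by spaces: the shift along the tool's x, y, z in m, then the turn about the tool's z in degrees. A call has 1 to 12 rows; each row is the pose to reach, as a shift and turn from the pose commanded when the call began, along the tool's axes at that moment; what a row does not reach only later rows make up. A row lasts 1/12 s, in which the tool goes at most 41.7 mm and 7.16 degrees, less where a joint would pass 70% of its speed; a pose out of reach is approached as far as the arm can. A call with a gripper value outside its range is refused whole. "grip" is the closure, from -1 (fully open) to 1 (shut), set as the call begins (left out, the last holds). The fingers move at their own pace and stop on an object; "grip_force" is the grip in N (left out, the last holds). Time passes only in rows, so rows that repeat a pose let the fingers close. It gives the time, the measured TCP pose, the force, the opening and the grip force at its end, in the units of the state.
- status.read_state(): the state, without advancing time (a new reading comes with each control period).
- eyes.read_camera(name): name is "scene" or "top"; returns a dict with "image" (400x640x3 uint8, blue, green, red), "fovy" (degrees; the focal length in pixels is half the picture's height over the tangent of half this angle, whatever the lens; pixels are square), "cx", "cy" (the principal point, pixels), "world_from_camera" (4x4, takes a point from camera to world coordinates). Camera axes: x right, y down, z forward; pixel columns grow to the right and rows downward; lengths in m; the calibration is good to about 2 mm. A picture is of the moment at which its call begins. There is no depth.
- robot.close_job(): hands the job in; it is judged then, once.
The state is a dict: "t": time; "q": joint angles; "dq": joint speeds; "joint_torque": joint torques, N m; "tool_pos": TCP position; "orientation": TCP orientation; "force": force on the tool from outside, world axes, zero at the start; "wrist_torque": the same for the moment, N m; "opening": finger opening in m; "gripper_force": force on a finger pad.
Only numpy, scipy, OpenCV 4.12 (cv2) and the standard library are available. Lean on these libraries where they do the work, as an engineer would, in place of code of your own. Each camera call takes 0.05 s, during which the arm holds its last target. There are 200 camera calls.

## Working session

There is one attempt and no reset: what is moved stays moved. The work goes in short steps, Python scripts to look and compute and a tool call to move; the robot and the scene stay as the last step left them, time stands still between calls to the robot, and variables do not carry over. Pictures are saved under pics/ and viewed, at most 10 in all, crops included, and the job is handed in when it is done.

Besides the shell and the picture viewer there is one more tool, called by a JSON object that holds its "method" and its "body". servo_tool: Moves the arm, as the interface text tells. Its arguments: {"type":"object","properties":{"plan":{"type":"string"},"grip":{"type":"number"},"grip_force":{"type":"number"}},"required":["plan"]}

```bash
mkdir -p pics; cat > h.py <<'E'
import numpy as np, cv2
from plant import status, eyes, robot
def cam(n,f=None):
    c=eyes.read_camera(n)
    if f: cv2.imwrite('pics/'+f,c['image'])
    return c
def ray(c,u,v):
    T=np.array(c['world_from_camera']); f=200/np.tan(np.radians(c['fovy'])/2)
    d=T[:3,:3]@np.array([(u-c['cx'])/f,(v-c['cy'])/f,1]); return T[:3,3],d/np.linalg.norm(d)
def onz(c,u,v,z):
    o,d=ray(c,u,v); return o+d*(z-o[2])/d[2]
def tri(c1,p1,c2,p2):
    o1,d1=ray(c1,*p1); o2,d2=ray(c2,*p2)
    s=np.linalg.lstsq(np.c_[d1,-d2],o2-o1,rcond=None)[0]
    a=o1+s[0]*d1;b=o2+s[1]*d2; return (a+b)/2,np.linalg.norm(a-b)
E
python3 - <<'E'
from h import *
for n in('scene','top'):
    c=cam(n,n+'0.png'); print(n,c['fovy'],c['cx'],c['cy'],np.round(c['world_from_camera'],3).tolist())
print(status.read_state())
E
```

```text
scene 53.08632551897787 326.396473833517 199.37685233193454 [[0.604, -0.61, 0.512, 0.047], [-0.797, -0.46, 0.392, -0.192], [-0.003, -0.645, -0.764, 0.812], [0.0, 0.0, 0.0, 1.0]]
top 56.58560393001106 320.86592753376374 202.158699165051 [[0.004, -0.997, 0.075, 0.459], [-0.999, -0.001, 0.035, 0.169], [-0.035, -0.075, -0.997, 0.934], [0.0, 0.0, 0.0, 1.0]]
{'t': 0.1, 'q': array([ 1.09557541e+00,  1.31100669e-01,  1.48918068e+00, -2.05909712e-05,
        1.52297641e+00, -8.53905182e-02]), 'dq': array([-0.00030583, -0.00282408, -0.0037399 , -0.00018533,  0.00147925,
        0.00102063]), 'joint_torque': array([ 7.88151829e-04, -5.61338639e+01, -4.93096876e+01,  7.70261767e-02,
        2.91312870e-02, -9.80267941e-05]), 'tool_pos': array([0.22777751, 0.55455978, 0.23467768]), 'orientation': array([-6.08387030e-01, -3.08167054e+00,  2.52203784e-03]), 'force': array([ 0.3218875 , -0.64278489,  1.10225888]), 'wrist_torque': array([ 0.00766577,  0.00162567, -0.0131857 ]), 'gripper_force': 0.0, 'opening': 0.09274231231367586}
```

View pics/scene0.png

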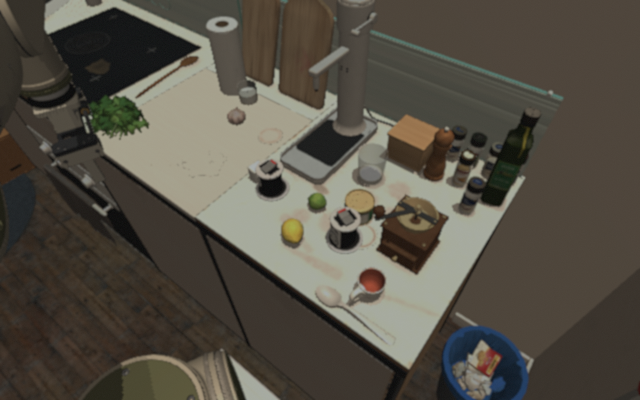

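View pics/top0.png

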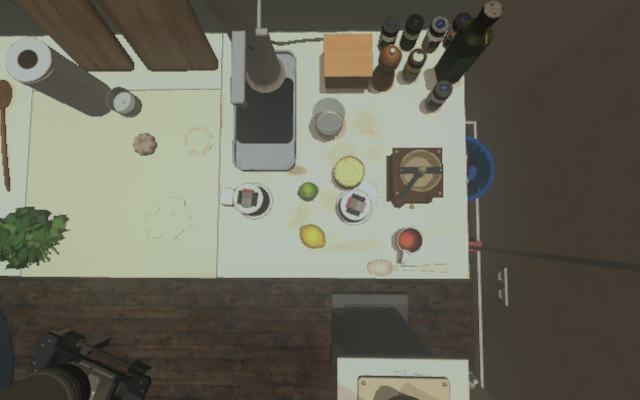

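The top view shows the charging tower at about (250,199), with its white charger to the left at (228,197). The empty tower is at about (355,205), or about (346,220) in the scene view. I'll zoom in on the empty tower in both views.

```bash
python3 - <<'E'
import cv2,numpy as np
a=cv2.imread('pics/top0.png')[175:235,325:385]; b=cv2.imread('pics/scene0.png')[195:255,315:375]
cv2.imwrite('pics/z0.png',np.hstack([cv2.resize(x,(400,400),interpolation=cv2.INTER_CUBIC) for x in(a,b)]))
E
```

```text
(no output)
```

View pics/z0.png

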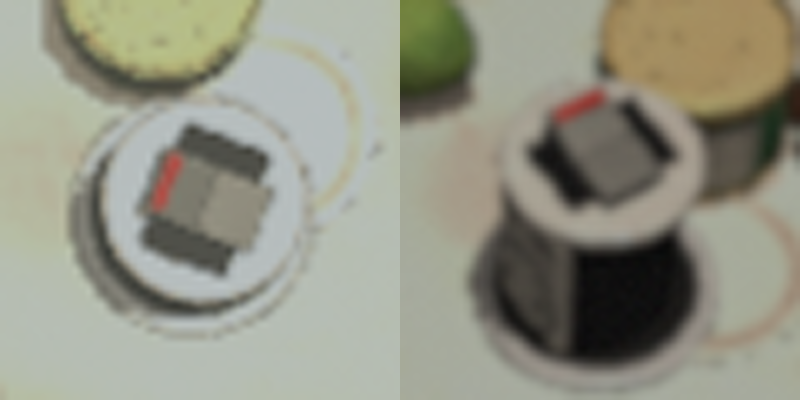

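The zoom shows the cap centre at about (205,201) in the top crop and (204,165) in the scene crop. The red stripe is on the left (image-left) end of the paddle and points +y in the world. Next I'll triangulate.

```bash
python3 - <<'E'
from h import *
def red(im,x0,y0):
    h=cv2.cvtColor(im[y0:y0+60,x0:x0+60],cv2.COLOR_BGR2HSV)
    m=((h[...,0]<8)|(h[...,0]>172))&(h[...,1]>110)&(h[...,2]>80)
    n,l,s,c=cv2.connectedComponentsWithStats(m.astype('uint8'));i=1+np.argmax(s[1:,4]);print(s[i]);return c[i]+[x0,y0]
t=cam('top');s=cam('scene')
pt=red(t['image'],325,175);ps=red(s['image'],315,195)
px=lambda x,y,x0,y0:(x0+(x+.5)/6.667-.5,y0+(y+.5)/6.667-.5)
r,e=tri(t,pt,s,ps);print('red',pt,ps,r,e)
ct=px(205,201,325,175);cs=px(204,165,315,195)
c,e=tri(t,ct,s,cs);print('cap',c,e)
print('red@.105',onz(t,*pt,.105),onz(s,*ps,.105));print('cap@.092',onz(t,*ct,.092),onz(s,*cs,.092))
g=onz(t,*px(264,215,325,175),.096); R=onz(t,*pt,.105);print('grey end',g, 'dir',np.degrees(np.arctan2(*(R-g)[1::-1])))
# other objects rough
for n,p,z in(('tin',(349,172),.058),('lemon',(313,236),.03),('lime',(308,190),.02),('cup',(409,240),.05),('chg',(248,199),.09),('charger',(228,197),.06),('mill',(418,175),.1)):print(n,onz(t,*p,z).round(3))
q=status.read_state();from scipy.spatial.transform import Rotation as Ro;print(Ro.from_rotvec(q['orientation']).as_matrix().round(3))
E
```

```text
[23 23  4  8 15]
[24 14  6  4 12]
red [349.46666667 201.73333333] [341.5 210.5] [0.52486648 0.13214247 0.08841331] 0.003434448218100422
cap [0.51940483 0.11763055 0.0719781 ] 0.004147514646060513
red@.105 [0.52248702 0.13415501 0.105     ] [0.51506863 0.12349247 0.105     ]
cap@.092 [0.51669897 0.12038136 0.092     ] [0.50801425 0.10778472 0.092     ]
grey end [0.51170446 0.10074233 0.096     ] dir 72.11465389899318
tin [0.597 0.133 0.058]
lemon [0.445 0.22  0.03 ]
lime [0.558 0.233 0.02 ]
cup [ 0.437 -0.008  0.05 ]
chg [0.53  0.366 0.09 ]
charger [0.537 0.421 0.06 ]
mill [ 0.583 -0.02   0.1  ]
[[-0.925  0.38  -0.001]
 [ 0.38   0.925 -0.001]
 [ 0.    -0.001 -1.   ]]
```

{"method": "servo_tool", "body": {"plan": "-0.015 -0.0095 0 3;-0.045 -0.028 0 9;-0.075 -0.047 0 15;-0.105 -0.066 0 21;-0.135 -0.085 0 27;-0.165 -0.104 0 33;-0.195 -0.123 0 39;-0.225 -0.142 0 45;-0.255 -0.161 0 51;-0.285 -0.180 0 57;-0.305 -0.193 0 61;-0.315 -0.199 0 63", "grip": 1, "grip_force": 20}}

```text
t: 1.2
tool_pos: [0.4451, 0.2486, 0.2355]
orientation: [2.136, 2.303, -0.001]
force: [-0.1, 0.3, -0.2]
opening: 0.0174
gripper_force: 0.0
```

```bash
cat > d.py <<'E'
from h import *
from scipy.spatial.transform import Rotation as Ro
import sys
tg=np.array([float(a) for a in sys.argv[1:4]])
s=status.read_state();R=Ro.from_rotvec(s['orientation']).as_matrix()
y=np.degrees(np.arctan2(R[1,1],R[0,1]))
print(s['t'],s['tool_pos'].round(4),'F',s['force'].round(1),'open',s['opening'].round(4),'ydir',y.round(1),'shift',(R.T@(tg-s['tool_pos'])).round(4),'turn to -19:',(y+19).round(1),'q',s['q'].round(2),'z',R[:,2].round(4))
E
python3 d.py .5255 .1355 .235
```

```text
Traceback (most recent call last):
  File "d.py", line 7, in <module>
    print(s['t'],s['tool_pos'].round(4),'F',s['force'].round(1),'open',s['opening'].round(4),'ydir',y.round(1),'shift',(R.T@(tg-s['tool_pos'])).round(4),'turn to -19:',(y+19).round(1),'q',s['q'].round(2),'z',R[:,2].round(4))
                                                                       ^^^^^^^^^^^^^^^^^^
AttributeError: 'float' object has no attribute 'round'
```

```bash
sed -i "s/s\['opening'\].round(4)/round(s['opening'],4)/" d.py; python3 d.py .5255 .1355 .16
```

```text
1.2 [0.4451 0.2486 0.2355] F [-0.1  0.3 -0.2] open 0.0174 ydir 4.3 shift [-0.1187  0.0717  0.0757] turn to -19: 23.3 q [ 0.41 -0.12  1.74 -0.    1.52  0.33] z [ 3.e-04 -8.e-04 -1.e+00]
```

{"method": "servo_tool", "body": {"plan": "-0.01 0.006 0 2;-0.025 0.015 0 5;-0.045 0.027 0 9;-0.065 0.039 0.005 13;-0.085 0.051 0.015 17;-0.1 0.06 0.028 20;-0.111 0.067 0.042 22;-0.117 0.071 0.056 23;-0.119 0.072 0.066 23;-0.119 0.072 0.073 23;-0.119 0.072 0.076 23;-0.119 0.072 0.076 23"}}

```text
t: 2.2
tool_pos: [0.5244, 0.1393, 0.159]
orientation: [-2.545, -1.841, 0.002]
force: [0.2, 0.7, 1.0]
opening: 0.0005
gripper_force: 0.0
```

```bash
python3 d.py .5255 .1355 .16; python3 - <<'E'
from h import *
t=cam('top')['image'][150:240,310:400];s=cam('scene')['image'][155:245,300:390]
cv2.imwrite('pics/z1.png',np.hstack([cv2.resize(x,(400,400),interpolation=cv2.INTER_CUBIC) for x in(t,s)]))
E
```

```text
2.2 [0.5244 0.1393 0.159 ] F [0.2 0.7 1. ] open 0.0005 ydir -18.2 shift [-0.0032  0.0022 -0.001 ] turn to -19: 0.8 q [0.16 0.03 1.74 0.   1.38 0.48] z [-1.3e-03  1.0e-04 -1.0e+00]
```

View pics/z1.png

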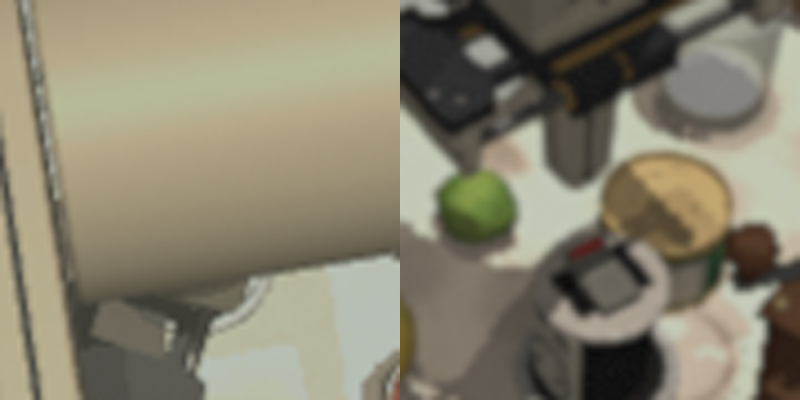

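The scene crop shows the closed fingertips at about (178,172) crop px, above and behind the red stripe at (186,247). I'll project the known tip position to check the camera's bias.

```bash
python3 - <<'E'
from h import *
s=cam('scene');T=np.linalg.inv(s['world_from_camera']);f=200/np.tan(np.radians(s['fovy'])/2)
def pr(p):
    q=T@np.r_[p,1];return np.round([s['cx']+f*q[0]/q[2],s['cy']+f*q[1]/q[2]],1)
p=status.read_state()['tool_pos'];a=np.radians(-18.2);y=np.array([np.cos(a),np.sin(a),0]);x=np.array([-y[1],y[0],0])
for i,j in((0,0),(1,1),(1,-1),(-1,1),(-1,-1)):
    u=pr(p-[0,0,.017]+x*.0075*i+y*.0175*j);print(i,j,u,'crop',((u-[300,155]+.5)*4.444).round())
print('red',pr(np.array([.5249,.1321,.0884])),'cap',pr(np.array([.5194,.1176,.072])))
E
```

```text
0 0 [339.  193.3] crop [176. 172.]
1 1 [343.3 187.9] crop [195. 148.]
1 -1 [330.5 194.6] crop [138. 178.]
-1 1 [347.3 192. ] crop [212. 167.]
-1 -1 [334.5 198.9] crop [156. 197.]
red [340.8 210.6] cap [344.3 219.4]
```

{"method": "servo_tool", "body": {"plan": "-0.001 0.001 0.004 0;-0.0025 0.002 0.012 0;-0.0025 0.002 0.022 0;-0.0025 0.002 0.031 0;-0.0025 0.002 0.038 0;-0.0025 0.002 0.043 0;-0.0025 0.002 0.046 0;-0.0025 0.002 0.047 0;-0.0025 0.002 0.047 0"}}

```text
t: 3.1
tool_pos: [0.5262, 0.1355, 0.1124]
orientation: [-2.547, -1.839, 0.001]
force: [-0.6, -0.1, 0.6]
opening: 0.0004
gripper_force: 0.0
```

```bash
python3 d.py .5255 .1365 .112; python3 - <<'E'
from h import *
s=cam('scene')['image'][165:245,300:380]
cv2.imwrite('pics/z2.png',cv2.resize(s,(480,480),interpolation=cv2.INTER_CUBIC))
E
```

```text
3.1 [0.5262 0.1355 0.1124] F [-0.6 -0.1  0.6] open 0.0004 ydir -18.3 shift [ 0.0008 -0.001   0.0004] turn to -19: 0.7 q [0.16 0.07 1.78 0.   1.29 0.48] z [-4.e-04 -1.e-04 -1.e+00]
```

View pics/z2.png

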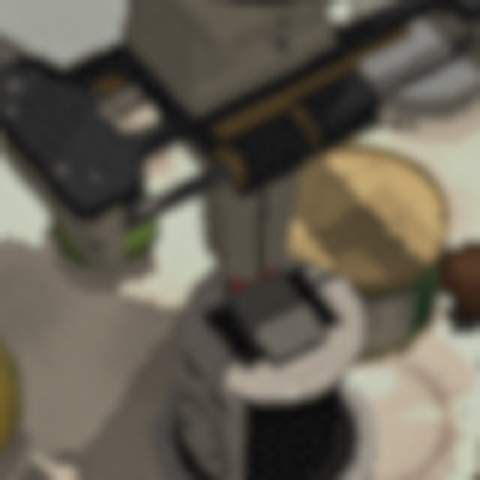

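The fingertips sit just above the red stripe at about (250,280) and are centred on it. I'll press slowly.

{"method": "servo_tool", "body": {"plan": "0 0 0.001 0;0 0 0.002 0;0 0 0.003 0;0 0 0.004 0;0 0 0.005 0;0 0 0.006 0;0 0 0.007 0;0 0 0.008 0;0 0 0.009 0;0 0 0.01 0;0 0 0.01 0"}}

```text
t: 4.07
tool_pos: [0.5262, 0.1354, 0.103]
orientation: [-2.547, -1.839, 0.001]
force: [-3.4, -0.3, 5.7]
opening: 0.0005
gripper_force: 2.5
```

{"method": "servo_tool", "body": {"plan": "0 0 0.001 0;0 0 0.002 0;0 0 0.003 0;0 0 0.004 0;0 0 0.004 0"}}

```text
t: 4.48
tool_pos: [0.5262, 0.1354, 0.0993]
orientation: [2.547, 1.839, -0.001]
force: [-4.2, -0.4, 7.0]
opening: 0.0005
gripper_force: 3.6
```

{"method": "servo_tool", "body": {"plan": "0 0 0.001 0;0 0 0.002 0;0 0 0.003 0;0 0 0.004 0;0 0 0.004 0"}}

```text
t: 4.9
tool_pos: [0.5262, 0.1354, 0.0953]
orientation: [2.547, 1.839, -0.001]
force: [-4.4, -0.6, 7.7]
opening: 0.0007
gripper_force: 3.6
```

```bash
python3 - <<'E'
from h import *
s=status.read_state();print(s['force'],s['wrist_torque'],s['tool_pos'])
s=cam('scene')['image'][150:260,290:440]
cv2.imwrite('pics/z3.png',cv2.resize(s,(800,586),interpolation=cv2.INTER_CUBIC))
E
```

```text
[-4.42758379 -0.58866559  7.71611713] [-0.30441216  0.83461894 -0.06941532] [0.52618252 0.13538266 0.09526904]
```

View pics/z3.png

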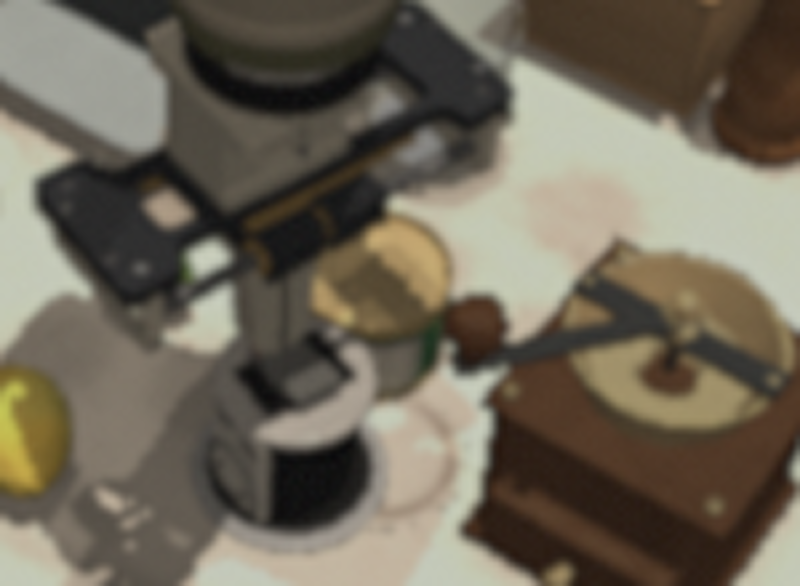

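Nothing but the tower is touched. I'll lift off to check the switch state.

{"method": "servo_tool", "body": {"plan": "0 0 -0.002 0;0 0 -0.008 0;0 0 -0.018 0;0 0 -0.03 0;0 0 -0.042 0;0 0 -0.05 0;0 0 -0.055 0;0 0 -0.055 0"}}

```text
t: 5.62
tool_pos: [0.5274, 0.1357, 0.1518]
orientation: [2.546, 1.838, 0.005]
force: [-0.3, -0.3, 0.3]
opening: 0.0003
gripper_force: 0.0
```

```bash
python3 - <<'E'
from h import *
print(status.read_state()['force'])
a=cv2.imread('pics/scene0.png')[195:255,315:375]; b=cam('scene','s4.png')['image'][195:255,315:375]
cv2.imwrite('pics/z4.png',np.hstack([cv2.resize(x,(400,400),interpolation=cv2.INTER_CUBIC) for x in(a,b)]))
E
```

```text
[-0.29305391 -0.26252139  0.33695135]
```

View pics/z4.png

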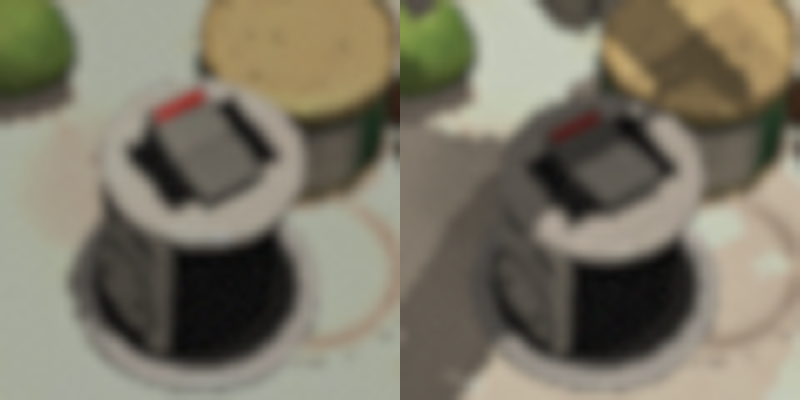

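Cap and stripe both moved down, but it isn't clear the rocker flipped. I'll clear the arm for unshadowed views.

{"method": "servo_tool", "body": {"plan": "0.005 -0.006 -0.01 0;0.017 -0.022 -0.025 0;0.035 -0.046 -0.04 0;0.055 -0.074 -0.05 0;0.075 -0.102 -0.05 0;0.095 -0.13 -0.05 0;0.115 -0.158 -0.05 0;0.132 -0.182 -0.05 0;0.145 -0.2 -0.05 0;0.152 -0.208 -0.05 0;0.153 -0.21 -0.05 0;0.153 -0.21 -0.05 0"}}

```text
t: 6.67
tool_pos: [0.3748, 0.3468, 0.1995]
orientation: [2.545, 1.841, -0.001]
force: [-0.2, 0.2, 0.1]
opening: 0.0004
gripper_force: 0.0
```

```bash
python3 - <<'E'
from h import *
t=cam('top','t5.png');s=cam('scene','s5.png')
def red(im,x0,y0):
    h=cv2.cvtColor(im[y0:y0+60,x0:x0+60],cv2.COLOR_BGR2HSV)
    m=((h[...,0]<8)|(h[...,0]>172))&(h[...,1]>110)&(h[...,2]>60)
    n,l,st,c=cv2.connectedComponentsWithStats(m.astype('uint8'));i=1+np.argmax(st[1:,4]);return c[i]+[x0,y0],st[i,4]
for a,b in((cv2.imread('pics/top0.png'),cv2.imread('pics/scene0.png')),(t['image'],s['image'])):
    pt=red(a,325,175);ps=red(b,315,195);print(pt,ps);print(tri(t,pt[0],s,ps[0]))
    
L=[]
for n in('0','5'):
    a=cv2.imread(f'pics/top{n}.png' if n=='0' else 'pics/t5.png')[185:225,335:375]; b=cv2.imread('pics/scene0.png' if n=='0' else 'pics/s5.png')[200:240,325:365]
    L.append(np.hstack([cv2.resize(x,(300,300),interpolation=cv2.INTER_CUBIC) for x in(a,b)]))
cv2.imwrite('pics/z5.png',np.vstack(L))
E
```

```text
(array([349.46666667, 201.73333333]), np.int32(15)) (array([341.23076923, 210.61538462]), np.int32(13))
(array([0.52469018, 0.13237473, 0.08803042]), np.float64(0.0027918171994012744))
(array([348.33333333, 202.08333333]), np.int32(12)) (array([340.72727273, 213.81818182]), np.int32(11))
(array([0.52515862, 0.13415635, 0.07415981]), np.float64(0.0034746533740737423))
```

View pics/z5.png

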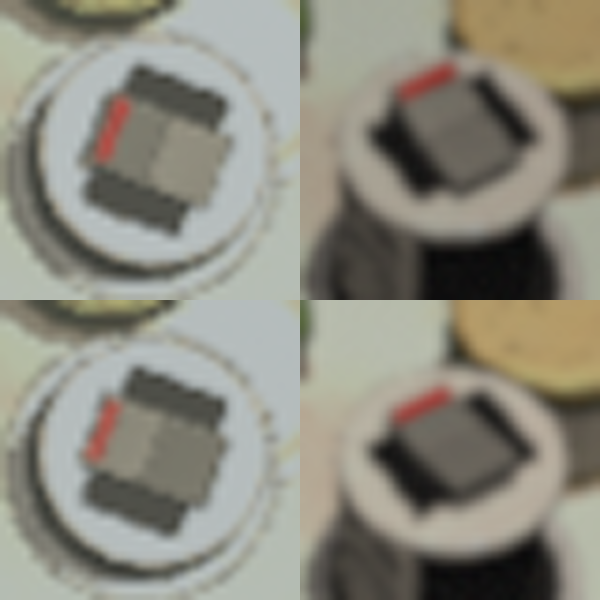

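The shading of the two paddle halves has swapped and the stripe has dropped from z 0.088 to about 0.074, so the switch is off. The tower is still up. I'll go back over the red end and push down.

{"method": "servo_tool", "body": {"plan": "-0.005 0.007 0 0;-0.018 0.025 0 0;-0.037 0.05 0 0;-0.057 0.078 0 0;-0.077 0.106 0 0;-0.097 0.134 0 0;-0.117 0.161 0.01 0;-0.134 0.184 0.025 0;-0.146 0.201 0.045 0;-0.153 0.209 0.065 0;-0.155 0.21 0.085 0;-0.155 0.21 0.095 0"}}

```text
t: 7.77
tool_pos: [0.5249, 0.1304, 0.1018]
orientation: [-2.549, -1.834, 0.005]
force: [-1.0, 0.1, -0.5]
opening: 0.0004
gripper_force: 0.0
```

```bash
python3 d.py .526 .1357 .0306
```

```text
7.7667 [0.5249 0.1304 0.1018] F [-1.   0.1 -0.5] open 0.0004 ydir -18.5 shift [ 0.0055 -0.0004  0.0712] turn to -19: 0.5 q [ 0.15  0.08  1.79 -0.    1.27  0.47] z [-0.0035 -0.001  -1.    ]
```

{"method": "servo_tool", "body": {"plan": "0.003 0 0 0;0.003 0 0 0;0.003 0 0.002 0;0.003 0 0.002 0"}}

```text
t: 8.1
tool_pos: [0.5274, 0.1369, 0.104]
orientation: [2.545, 1.839, 0.003]
force: [-0.9, -0.4, 0.4]
opening: 0.0003
gripper_force: 0.0
```

```bash
python3 d.py .526 .1357 .0306
```

```text
8.1 [0.5274 0.1369 0.104 ] F [-0.9 -0.4  0.4] open 0.0003 ydir -18.3 shift [-0.0017 -0.0011  0.0734] turn to -19: 0.7 q [ 0.16  0.08  1.79 -0.    1.27  0.48] z [ 2.3e-03  3.0e-04 -1.0e+00]
```

Now down about 60 mm at roughly 5 mm per row (0.06 m/s).

{"method": "servo_tool", "body": {"plan": "-0.001 0 0.003 0;-0.001 0 0.007 0;-0.001 0 0.012 0;-0.001 0 0.017 0;-0.001 0 0.022 0;-0.001 0 0.027 0;-0.001 0 0.032 0;-0.001 0 0.037 0;-0.001 0 0.042 0;-0.001 0 0.046 0;-0.001 0 0.049 0;-0.001 0 0.05 0"}}

```text
t: 9.1
tool_pos: [0.5271, 0.1358, 0.0535]
orientation: [2.546, 1.839, 0.003]
force: [-1.8, -0.1, 9.9]
opening: 0.0004
gripper_force: 4.6
```

{"method": "servo_tool", "body": {"plan": "0 0 0.002 0;0 0 0.004 0;0 0 0.006 0;0 0 0.008 0;0 0 0.01 0;0 0 0.012 0;0 0 0.014 0;0 0 0.015 0;0 0 0.016 0;0 0 0.016 0"}}

```text
t: 9.93
tool_pos: [0.5271, 0.1358, 0.0376]
orientation: [2.546, 1.839, 0.002]
force: [-1.4, 0.2, 7.7]
opening: 0.0004
gripper_force: 3.6
```

{"method": "servo_tool", "body": {"plan": "0 0 0.001 0;0 0 0.002 0;0 0 0.003 0;0 0 0.004 0;0 0 0.005 0;0 0 0.005 0"}}

```text
t: 10.43
tool_pos: [0.5271, 0.1358, 0.0327]
orientation: [2.546, 1.839, 0.003]
force: [-1.5, -0.0, 7.5]
opening: 0.0004
gripper_force: 3.7
```

{"method": "servo_tool", "body": {"plan": "0 0 0.0005 0;0 0 0.001 0;0 0 0.001 0"}}

```text
t: 10.68
tool_pos: [0.5271, 0.1358, 0.0317]
orientation: [2.546, 1.839, 0.002]
force: [-1.6, -0.3, 7.4]
opening: 0.0006
gripper_force: 4.1
```

{"method": "servo_tool", "body": {"plan": "0 0 0.0005 0;0 0 0.001 0;0 0 0.001 0"}}

```text
t: 10.93
tool_pos: [0.5271, 0.1358, 0.0308]
orientation: [2.546, 1.839, 0.002]
force: [-1.7, 1.2, 8.8]
opening: 0.0006
gripper_force: 4.2
```

{"method": "servo_tool", "body": {"plan": "0 0 0.0005 0;0 0 0.001 0;0 0 0.001 0"}}

```text
t: 11.18
tool_pos: [0.5271, 0.1358, 0.0298]
orientation: [2.546, 1.839, 0.003]
force: [-2.3, -0.4, 9.0]
opening: 0.0006
gripper_force: 4.2
```

{"method": "servo_tool", "body": {"plan": "0 0 0.0005 0;0 0 0.001 0;0 0 0.001 0"}}

```text
t: 11.43
tool_pos: [0.5271, 0.1358, 0.0288]
orientation: [2.546, 1.839, 0.002]
force: [-2.2, 0.0, 8.8]
opening: 0.0005
gripper_force: 4.2
```

{"method": "servo_tool", "body": {"plan": "0 0 0.0005 0;0 0 0.001 0;0 0 0.001 0"}}

```text
t: 11.68
tool_pos: [0.5272, 0.1358, 0.0284]
orientation: [2.546, 1.839, 0.002]
force: [-5.2, -1.1, 15.7]
opening: 0.0001
gripper_force: 7.4
```

{"method": "servo_tool", "body": {"plan": "0 0 0.0005 0;0 0 0.001 0;0 0 0.001 0"}}

```text
t: 11.93
tool_pos: [0.5272, 0.1359, 0.0282]
orientation: [2.546, 1.839, 0.002]
force: [-9.3, 0.1, 23.3]
opening: 0.0006
gripper_force: 11.5
```

The end stop is reached: tip z is 0.011, which fits joint ≈ 0.0875. I'll retreat straight up and check.

{"method": "servo_tool", "body": {"plan": "0 0 -0.002 0;0 0 -0.008 0;0 0 -0.018 0;0 0 -0.033 0;0 0 -0.05 0;0 0 -0.07 0;0 0 -0.09 0;0 0 -0.11 0;0 0 -0.13 0;0 0 -0.145 0;0 0 -0.15 0;0 0 -0.15 0"}}

```text
t: 12.93
tool_pos: [0.5274, 0.1357, 0.1777]
orientation: [2.546, 1.838, 0.005]
force: [0.1, 0.1, 0.2]
opening: 0.0005
gripper_force: 0.0
```

{"method": "servo_tool", "body": {"plan": "0.005 -0.006 0 0;0.017 -0.022 0 0;0.035 -0.046 0 0;0.055 -0.074 0 0;0.075 -0.102 0 0;0.095 -0.13 0 0;0.115 -0.158 0 0;0.132 -0.182 0 0;0.145 -0.2 0 0;0.152 -0.208 0 0;0.153 -0.21 0 0;0.153 -0.21 0 0"}}

```text
t: 13.93
tool_pos: [0.3745, 0.3466, 0.1746]
orientation: [2.545, 1.841, -0.003]
force: [-0.6, -0.5, -0.1]
opening: 0.0007
gripper_force: 0.0
```

```bash
python3 - <<'E'
from h import *
t=cam('top');s=cam('scene')
L=[]
for a,b in((cv2.imread('pics/top0.png'),cv2.imread('pics/scene0.png')),(t['image'],s['image'])):
    L.append(np.hstack([cv2.resize(x,(400,300),interpolation=cv2.INTER_CUBIC) for x in(a[150:270,310:470],b[180:300,270:430])]))
cv2.imwrite('pics/z6.png',np.vstack(L))
E
```

```text
(no output)
```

View pics/z6.png

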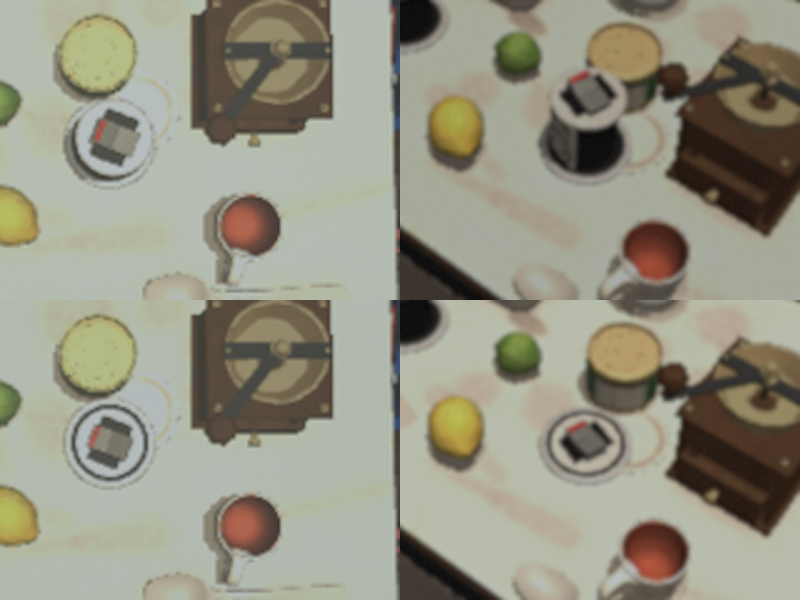

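The cap is flush in its ring at about (110,443) in the top crop. The red end is down and the tin, lemon, lime and cup haven't moved.

```bash
python3 -c "
from plant import robot;print(robot.close_job())"
```

```text
the job is handed in; nothing more can be done
None
```

I switched the empty tower off, then pushed it down flush in its ring, and handed the job in at about 14 s. In the last pictures the tin, lemon, lime and cup had not moved; I kept the arm clear of the charging tower but did not recheck it, and no verdict came back.

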